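Let two AA batteries out of the desk dispenser

ROBOT

A 6-joint arm with a two-finger parallel gripper is mounted at the origin on a cart in front of the work surface, level with it; the furniture and walls round the work are solid. World frame = base frame: x ahead of the robot, y to its left, z up, the work surface at z = 0. Lengths are in m, angles in rad, forces in N, time in s.
With the tool pointing down it reaches from about 0.375 to 0.925 m from the base axis. Payload 5.7 kg.
Tool frame: the origin (TCP) lies between the finger pads; the fingertips stand bot.tip_reach ahead of it and the grasp point (between the pads) lies 11 mm behind it (bot.tip_reach is the distance from the TCP to the fingertips, in m); z points along the fingers, y is the line along which they close (so a half turn about z gives the same grasp; the last joint's range is limited). The gripper opens to 88 mm and grips with 3 to 60 N. Pads are 20 mm wide; open, the fingers measure 115 mm over their backs; the gripper's body (75 mm by 178 mm) begins 61 mm behind the grasp point.
Start: joints at [1.054, 0.359, 1.51, -0, 1.272, -0.115], TCP at [0.235, 0.552, 0.231] pointing down, gripper open.
Joint ranges: [-2.97, 2.97], [-1.01, 2.36], [0.21, 2.38], [-0.96, 4.11], [0.2, 2.71], [-2.98, 2.98]. Speed limits (rad/s): [2.39, 2.39, 3.14, 3.14, 3.14, 3.14].

INTERFACE

Orientations are given as a rotation vector (axis times angle).
In Python, from workcell import bot gives the robot as it stands. The module is installed in compiled form; this text tells all that it offers.
- The arm moves only by the shell command python3 -m pendant 'ROWS'. ROWS is JSON, a list of rows, each an object of numbers: "gripper": the closure in counts, from 0 (fully open) to 255 (shut); "dx", "dy", "dz": the shift along the world's x, y, z in cm; "ax", "ay", "az": the turn, a rotation vector about the world's x, y, z in rad. A call has 1 to 5 rows; each row shifts and turns the commanded pose from where the row before left it; what a row does not reach is not made up. A row lasts 1/10 s, in which the tool goes at most 50 mm and 8.59 degrees, less where a joint would pass 70% of its speed; a pose out of reach is approached as far as the arm can. A call with a gripper value outside its range is refused whole. The fingers move at their own pace and stop on an object; the grip force is fixed at half the most. Time passes only in rows, so rows that do not move let the fingers close. It gives the time, the measured TCP pose, the force, the opening and the grip force at its end, in the units of the state.
- bot.get_obs(): the state, without advancing time (a new reading comes with each control period).
- bot.capture(name): name is "scene" or "top" or "wrist"; returns the picture (420x560x3 uint8, red, green, blue); there is no depth.
- bot.calibration(name): a dict with "K" (3x3 intrinsics, pixels), "dist_coeffs" ([k1, k2, p1, p2, k3] as OpenCV has them; the pictures are not rectified), "cam_to_world" (4x4, takes a point from camera to world coordinates); the wrist camera has in their place "mount" (4x4, takes a point from camera to tool coordinates, whose origin is the TCP and whose axes are the flange's). Camera axes: x right, y down, z forward; pixel columns grow to the right and rows downward; lengths in m; the calibration is good to about 2 mm. A picture is of the moment at which its call begins: read the wrist's pose just before it. calibration takes no time and is no camera call.
- bot.job_done(): hands the job in; it is judged then, once.
Trained networks look in the newest picture that a camera, given by its name, has taken for a name from the list of things; names that differ only in an ending like _2 or _b are one class to them, and where a whole thing is asked for, a point or a joint stands for the part that bears it (a point fixed in the world has none). Each returns a list of dicts, best first, with "confidence" (0 to 1); they miss things now and then, are a little off and sometimes report something else, mostly with a low value. They report only what shows in the picture. A call takes as long as a camera call.
- bot.trace(camera, target): "mask" (420x560 bool, what is visible of it) and "box" ([centre column, centre row, width, height] in pixels, round what is visible of it).
The state is a dict: "time_s": time; "joint_pos": joint angles; "joint_velocities": joint speeds; "joint_torque": joint torques, N m; "ee_pos": TCP position; "tcp_rot": TCP orientation; "force": force on the tool from outside, world axes, zero at the start; "torque": the same for the moment, N m; "grip_width": finger opening in m; "grip_force": force on a finger pad.
Only numpy, scipy, OpenCV 4.12 (cv2) and the standard library are available. Lean on these libraries where they do the work, as an engineer would, in place of code of your own. Each camera call takes 0.05 s, during which the arm holds its last target. There are 200 camera calls.

TASK

The wireless mouse needs two fresh AA batteries. With the fingertips, press the thumb pad at the back of the battery dispenser's rocking lever all the way down so that its other end lifts the gate and one battery rolls out into the tray, let the pad come back up, and do it once more, so that exactly two batteries lie in the tray and the pad is up again. Do not pick up or touch the batteries with the gripper, and leave the mouse, the sticky notes and the highlighter where they are.

Things in the scene. Friction and masses are not known exactly. Their poses are not given: they have to be found in the camera images.
- dispenser: AA battery dispenser, fixed: white plastic, 169 mm long (x), 69 mm wide (y), 75 mm high. Origin: centre of its underside on the desk; +x points to its rear (thumb-pad end), -x to its front (tray end). Between two side cheeks a floor sloping 10 degrees carries the batteries down to the front. Cheeks are 20 mm high in front, 54 mm at the rear.
- gate_plate (a point): Centre of the steel lift gate, a plate 44 mm wide and 3 mm thick that stands across the sloping floor in front of the first battery and rises 14 mm. With it a small finger rises from the floor behind the first battery, so each full stroke lets out one battery only; when the gate is down again the next one rolls up to it.
- tray (a point): Centre of the catch tray's floor: the open front part of the dispenser, 50 mm long, with a low lip at its front end.
- thumb_pad (a point): Centre of the top face of the grey ribbed thumb pad, 36 mm (dispenser x) by 46 mm (y), on the lever's rear end behind the cheeks. At rest 73 mm above the desk, 95 mm from the dispenser's origin along its +x; fully pressed about 24 mm lower. The face slopes 7 degrees up to the rear at rest, 9 degrees down when pressed. Only the desk lies under it.
- rocker_arm (a joint): Angle (rad) of the grey lever (16 mm wide, pivot 87 mm in front of the pad, front end pinned to the gate): 0 = pad up, gate shut, where it springs back by itself; 0.28 = pad down on its stop, gate fully up. The pad takes 2 N to start, 4 N fully down. A battery can pass from about 0.24 and needs 0.3 s to roll into the tray.
- cell_1: AA battery, 14.5 mm diameter, 50.5 mm long, 23 g, first in the row counted from the gate. Origin at its centre, its length along its own y; it rolls about that axis. In the tray its origin is at x < -55 mm in the dispenser's frame; waiting behind the gate at x > -37 mm.
- cell_2: AA battery, 14.5 mm diameter, 50.5 mm long, 23 g, second in the row counted from the gate. Origin at its centre, its length along its own y; it rolls about that axis.
- cell_3: AA battery, 14.5 mm diameter, 50.5 mm long, 23 g, third in the row counted from the gate. Origin at its centre, its length along its own y; it rolls about that axis.
- cell_4: AA battery, 14.5 mm diameter, 50.5 mm long, 23 g, fourth in the row counted from the gate. Origin at its centre, its length along its own y; it rolls about that axis.
- cell_5: AA battery, 14.5 mm diameter, 50.5 mm long, 23 g, fifth in the row counted from the gate. Origin at its centre, its length along its own y; it rolls about that axis.
- mouse: Black computer mouse, 112 x 58 x 39 mm, loose beside the dispenser; origin at the centre of its underside. Bystander.
- sticky_pad: Yellow sticky-note pad, 50 x 76 x 13 mm, loose; origin at the centre of its underside. Bystander.
- highlighter: Highlighter pen, 117 x 15 x 16 mm, loose on the desk; origin under its centre. Bystander.

How it is judged:
By the outcome, as a careful person would: the job done as asked, in the order asked, and still so for the second after the job is handed in, with the robot touching nothing.
It also fails if it takes over 40 s, if anything falls off the work surface, if the arm or the gripper's body presses on something with over 40 N, if the wrist force passes 120 N, or if a joint passes its speed limit or range.

## Working session

There is one attempt and no reset: what is moved stays moved. The work goes in short steps, Python scripts to look and compute and a shell command to move; the robot and the scene stay as the last step left them, time stands still between calls to the robot, and variables do not carry over. Pictures are saved under pics/ and viewed, at most 10 in all, crops included, and the job is handed in when it is done.

```bash
mkdir -p pics; cat > h.py <<'E'
import numpy as np, cv2
from workcell import bot
def ray(cam,uv):
    c=bot.calibration(cam);T=np.array(c["cam_to_world"])
    p=cv2.undistortPoints(np.array([[uv]],float),np.array(c["K"]),np.array(c["dist_coeffs"]))[0,0]
    return T[:3,3],T[:3,:3]@np.array([p[0],p[1],1.])
def atz(cam,uv,z):
    o,d=ray(cam,uv);return o+d*(z-o[2])/d[2]
def proj(cam,P):
    c=bot.calibration(cam);T=np.linalg.inv(np.array(c["cam_to_world"]))
    return cv2.projectPoints(np.array(P,float).reshape(-1,3),cv2.Rodrigues(T[:3,:3])[0],T[:3,3],np.array(c["K"]),np.array(c["dist_coeffs"]))[0][:,0]
def save(cam,f):
    im=bot.capture(cam);cv2.imwrite(f,im[:,:,::-1]);return im
E
python3 - <<'E'
from h import *
o=bot.get_obs();print(o["ee_pos"],o["tcp_rot"],o["force"],bot.tip_reach,o["grip_width"])
a=save("top","pics/top.png");b=save("scene","pics/scene.png")
for cam in("top","scene"):
    print(cam,np.round(bot.calibration(cam)["cam_to_world"],3).tolist())
    for n in("dispenser","thumb_pad","cell_1","mouse","sticky_pad","highlighter","gate_plate"):
        for r in bot.trace(cam,n)[:5]: print(n,round(r["confidence"],2),np.round(r["box"]),atz(cam,r["box"][:2],.073 if n=="thumb_pad" else .0).round(3))
E
```

```text
[0.23433097 0.55161043 0.22981238] [-6.26812119e-01 -3.07786558e+00  2.74757192e-03] [-0.64551103 -0.71251016  0.30460093] 0.008 0.08768902826145722
top [[0.013, -0.982, 0.19, 0.346], [-1.0, -0.012, 0.006, 0.042], [-0.004, -0.19, -0.982, 0.981], [0.0, 0.0, 0.0, 1.0]]
dispenser 0.78 [328. 202.  41. 110.] [ 0.541 -0.053  0.   ]
dispenser 0.55 [327. 216.  22.  10.] [ 0.513 -0.05   0.   ]
thumb_pad 0.68 [335. 188.  29.  84.] [ 0.554 -0.06   0.073]
cell_1 0.7 [329. 194.  24.   9.] [ 0.56  -0.055  0.   ]
cell_1 0.59 [326. 210.  26.  15.] [ 0.526 -0.048  0.   ]
cell_1 0.43 [328. 201.  26.  11.] [ 0.544 -0.052  0.   ]
cell_1 0.39 [325. 222.  27.   4.] [ 0.501 -0.046  0.   ]
mouse 0.75 [384. 252.  38.  56.] [ 0.441 -0.166  0.   ]
sticky_pad 0.85 [274. 222.  40.  27.] [0.5   0.058 0.   ]
highlighter 0.84 [277. 165.  30.  45.] [0.619 0.054 0.   ]
gate_plate 0.58 [325. 226.  35.  16.] [ 0.492 -0.046  0.   ]
scene [[0.531, -0.669, 0.519, 0.073], [-0.847, -0.433, 0.309, -0.208], [0.018, -0.604, -0.797, 0.741], [0.0, 0.0, 0.0, 1.0]]
dispenser 0.7 [326. 238.  93. 103.] [ 0.548 -0.039  0.   ]
thumb_pad 0.56 [342. 218.  63.  62.] [ 0.557 -0.06   0.073]
cell_1 0.57 [327. 245.  11.  10.] [ 0.534 -0.049  0.   ]
cell_1 0.57 [334. 228.  16.  14.] [ 0.578 -0.04   0.   ]
cell_1 0.43 [325. 239.  18.  14.] [ 0.544 -0.039  0.   ]
cell_1 0.4 [330. 233.  19.  18.] [ 0.561 -0.039  0.   ]
mouse 0.74 [276. 233.  43.  34.] [ 0.501  0.053 -0.   ]
mouse 0.63 [359. 308.  49.  49.] [ 0.445 -0.163  0.   ]
sticky_pad 0.59 [274. 234.  46.  34.] [0.498 0.055 0.   ]
highlighter 0.84 [303. 196.   8.  44.] [0.617 0.055 0.   ]
gate_plate 0.55 [317. 251.  30.  23.] [ 0.509 -0.038  0.   ]
```

View pics/top.png

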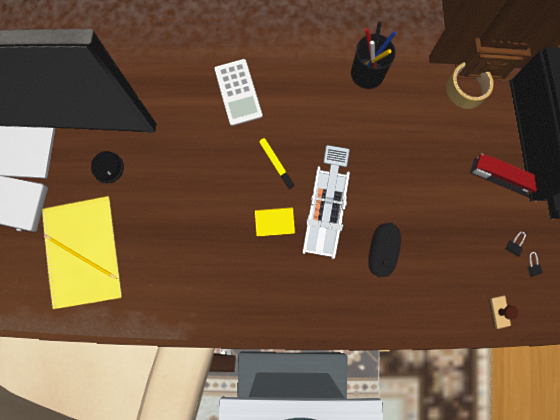

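View pics/scene.png

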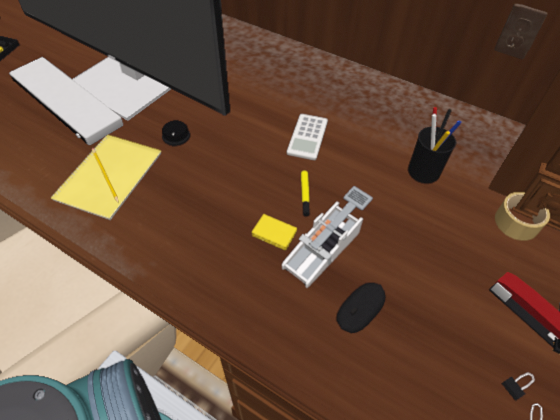

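The top view shows the dispenser with its tray end at about (322,250) and the thumb pad at about (337,156). The mouse is at (384,250), the notes at (274,222) and the highlighter at (277,163). In the scene view the pad is at about (358,198).

```bash
python3 - <<'E'
from h import *
a=cv2.imread("pics/top.png")[130:270,270:410];b=cv2.imread("pics/scene.png")[170:310,260:400]
cv2.imwrite("pics/crops.png",cv2.resize(np.hstack([a,b]),(800,400),interpolation=cv2.INTER_CUBIC))
P=atz("top",(337,156),.073);print(P,atz("scene",(358,198),.073))
D=[atz("top",p,z) for p,z in(((322,250),.01),((337,156),.073))];print(D,np.degrees(np.arctan2(*(D[1]-D[0])[1::-1])))
E
```

```text
[ 0.61805149 -0.0633773   0.073     ] [ 0.6176857  -0.06386022  0.073     ]
[array([ 0.44290873, -0.03901355,  0.01      ]), array([ 0.61805149, -0.0633773 ,  0.073     ])] -7.919474703810906
```

View pics/crops.png

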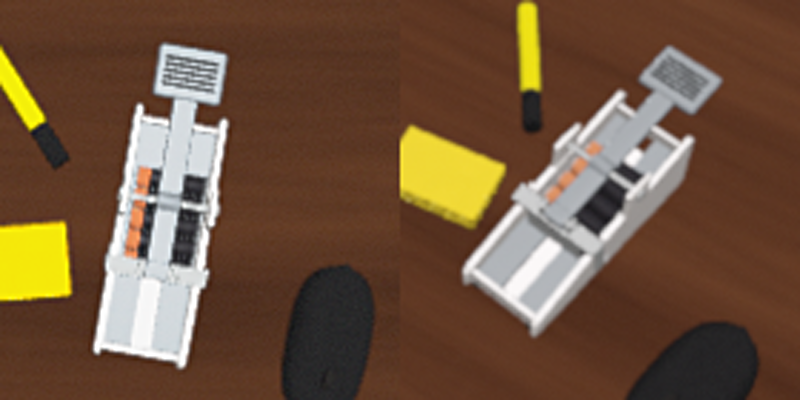

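The two cameras agree on the pad centre: (0.618, -0.0635, 0.073), with the dispenser's axis at about -8° yaw. I'll close the fingers and cross over at height.

```bash
python3 -m pendant '[{"gripper":255,"dx":2.56,"dy":-4.1,"az":0.09},{"gripper":255,"dx":2.56,"dy":-4.1,"az":0.09},{"gripper":255,"dx":2.56,"dy":-4.1,"az":0.08},{"gripper":255,"dx":2.56,"dy":-4.1},{"gripper":255,"dx":2.56,"dy":-4.1}]'
python3 -m pendant '[{"gripper":255,"dx":2.56,"dy":-4.1},{"gripper":255,"dx":2.56,"dy":-4.1},{"gripper":255,"dx":2.56,"dy":-4.1},{"gripper":255,"dx":2.56,"dy":-4.1},{"gripper":255,"dx":2.56,"dy":-4.1}]'
python3 -m pendant '[{"gripper":255,"dx":2.56,"dy":-4.1},{"gripper":255,"dx":2.56,"dy":-4.1},{"gripper":255,"dx":2.56,"dy":-4.1},{"gripper":255,"dx":2.56,"dy":-4.1},{"gripper":255,"dx":2.56,"dy":-4.1}]'
python3 -m pendant '[{"gripper":255},{"gripper":255}]'
```

```text
invalid input
invalid input
invalid input
invalid input
```

```bash
python3 -m pendant '[{"gripper":255,"dx":2.56,"dy":-4.1,"dz":0,"ax":0,"ay":0,"az":0.09}]'
```

```text
time_s: 0.9
ee_pos: [0.2591, 0.5147, 0.2308]
tcp_rot: [-0.48, -3.104, -0.006]
force: [1.3, -0.4, 0.1]
grip_width: 0.0827
grip_force: 0.0
```

```bash
python3 -m pendant '[{"gripper":255,"dx":2.56,"dy":-4.1,"dz":0,"ax":0,"ay":0,"az":0.09},{"gripper":255,"dx":2.56,"dy":-4.1,"dz":0,"ax":0,"ay":0,"az":0.08},{"gripper":255,"dx":2.56,"dy":-4.1,"dz":0,"ax":0,"ay":0,"az":0},{"gripper":255,"dx":2.56,"dy":-4.1,"dz":0,"ax":0,"ay":0,"az":0},{"gripper":255,"dx":2.56,"dy":-4.1,"dz":0,"ax":0,"ay":0,"az":0}]'
python3 -m pendant '[{"gripper":255,"dx":2.56,"dy":-4.1,"dz":0,"ax":0,"ay":0,"az":0},{"gripper":255,"dx":2.56,"dy":-4.1,"dz":0,"ax":0,"ay":0,"az":0},{"gripper":255,"dx":2.56,"dy":-4.1,"dz":0,"ax":0,"ay":0,"az":0},{"gripper":255,"dx":2.56,"dy":-4.1,"dz":0,"ax":0,"ay":0,"az":0},{"gripper":255,"dx":2.56,"dy":-4.1,"dz":0,"ax":0,"ay":0,"az":0}]'
python3 -m pendant '[{"gripper":255,"dx":2.56,"dy":-4.1,"dz":0,"ax":0,"ay":0,"az":0},{"gripper":255,"dx":2.56,"dy":-4.1,"dz":0,"ax":0,"ay":0,"az":0},{"gripper":255,"dx":2.56,"dy":-4.1,"dz":0,"ax":0,"ay":0,"az":0},{"gripper":255,"dx":2.56,"dy":-4.1,"dz":0,"ax":0,"ay":0,"az":0},{"gripper":255,"dx":0,"dy":0,"dz":0,"ax":0,"ay":0,"az":0}]'
```

```text
time_s: 1.4
ee_pos: [0.389, 0.3046, 0.2309]
tcp_rot: [0.222, 3.133, 0.001]
force: [0.6, -0.1, 0.3]
grip_width: 0.0431
grip_force: 0.0
time_s: 1.9
ee_pos: [0.5171, 0.0993, 0.2309]
tcp_rot: [0.223, 3.133, 0.0]
force: [1.2, 0.3, -0.2]
grip_width: 0.0034
grip_force: 0.0
time_s: 2.4
ee_pos: [0.622, -0.0683, 0.2306]
tcp_rot: [0.229, 3.13, -0.004]
force: [-0.8, 0.9, -0.0]
grip_width: 0.0005
grip_force: 0.0
```

```bash
python3 -m pendant '[{"gripper":255,"dx":-0.2,"dy":0.4,"dz":-4,"ax":0,"ay":0,"az":0},{"gripper":255,"dx":0,"dy":0,"dz":-4,"ax":0,"ay":0,"az":0},{"gripper":255,"dx":0,"dy":0,"dz":-3.5,"ax":0,"ay":0,"az":0},{"gripper":255,"dx":0,"dy":0,"dz":-1.5,"ax":0,"ay":0,"az":0},{"gripper":255,"dx":0,"dy":0,"dz":0,"ax":0,"ay":0,"az":0}]'
python3 - <<'E'
from h import *
save("scene","pics/s2.png");save("top","pics/t2.png")
a=cv2.imread("pics/t2.png")[130:270,270:410];b=cv2.imread("pics/s2.png")[150:290,260:400]
cv2.imwrite("pics/c2.png",cv2.resize(np.hstack([a,b]),(800,400),interpolation=cv2.INTER_CUBIC))
print(bot.get_obs()["force"])
E
```

```text
time_s: 2.9
ee_pos: [0.6139, -0.0576, 0.0979]
tcp_rot: [-0.222, -3.128, -0.001]
force: [-1.1, 0.6, 0.8]
grip_width: 0.0001
grip_force: 0.0
[-0.31493334 -0.45493157  0.03031379]
```

View pics/c2.png

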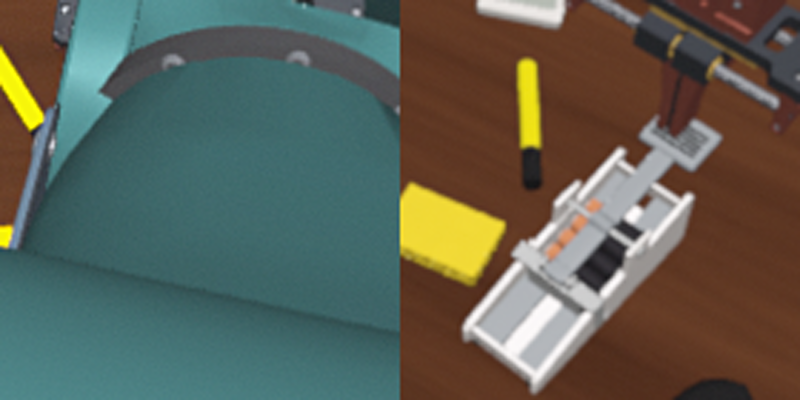

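The left crop (top camera) is blocked by the arm. The right crop (scene) shows the closed fingertips just above the pad at (680,125), slightly forward of centre. I'll correct by about 5 mm and press in small steps.

```bash
python3 -m pendant '[{"gripper":255,"dx":0.5,"dy":-0.5,"dz":0,"ax":0,"ay":0,"az":0},{"gripper":255,"dx":0,"dy":0,"dz":-1.0,"ax":0,"ay":0,"az":0},{"gripper":255,"dx":0,"dy":0,"dz":-1.0,"ax":0,"ay":0,"az":0},{"gripper":255,"dx":0,"dy":0,"dz":0,"ax":0,"ay":0,"az":0}]'
```

```text
time_s: 3.4
ee_pos: [0.6213, -0.0638, 0.0796]
tcp_rot: [-0.223, -3.133, -0.0]
force: [-0.6, -0.5, 1.4]
grip_width: 0.0004
grip_force: 1.0
```

```bash
python3 -m pendant '[{"gripper":255,"dx":0,"dy":0,"dz":-1.0,"ax":0,"ay":0,"az":0},{"gripper":255,"dx":0,"dy":0,"dz":-0.8,"ax":0,"ay":0,"az":0},{"gripper":255,"dx":0,"dy":0,"dz":0,"ax":0,"ay":0,"az":0}]'
python3 -m pendant '[{"gripper":255,"dx":0,"dy":0,"dz":-0.2,"ax":0,"ay":0,"az":0},{"gripper":255,"dx":0,"dy":0,"dz":0,"ax":0,"ay":0,"az":0}]'
```

```text
time_s: 3.7
ee_pos: [0.622, -0.0639, 0.0618]
tcp_rot: [0.223, 3.133, -0.0]
force: [2.0, -0.8, 4.4]
grip_width: 0.0006
grip_force: 2.0
time_s: 3.9
ee_pos: [0.6219, -0.0639, 0.0607]
tcp_rot: [0.222, 3.133, -0.0]
force: [2.1, -1.2, 4.0]
grip_width: 0.0003
grip_force: 2.0
```

```bash
python3 -m pendant '[{"gripper":255,"dx":0,"dy":0,"dz":-0.2,"ax":0,"ay":0,"az":0},{"gripper":255,"dx":0,"dy":0,"dz":0,"ax":0,"ay":0,"az":0}]'
python3 -m pendant '[{"gripper":255,"dx":0,"dy":0,"dz":-0.2,"ax":0,"ay":0,"az":0},{"gripper":255,"dx":0,"dy":0,"dz":0,"ax":0,"ay":0,"az":0}]'
```

```text
time_s: 4.1
ee_pos: [0.6218, -0.0639, 0.0587]
tcp_rot: [0.222, 3.133, -0.0]
force: [1.5, 0.2, 4.3]
grip_width: 0.0004
grip_force: 2.1
time_s: 4.3
ee_pos: [0.6217, -0.0638, 0.0571]
tcp_rot: [0.222, 3.133, -0.0]
force: [-0.5, -0.7, 7.9]
grip_width: 0.0007
grip_force: 4.2
```

```bash
python3 -m pendant '[{"gripper":255,"dx":0,"dy":0,"dz":-0.1,"ax":0,"ay":0,"az":0},{"gripper":255,"dx":0,"dy":0,"dz":0,"ax":0,"ay":0,"az":0},{"gripper":255,"dx":0,"dy":0,"dz":0,"ax":0,"ay":0,"az":0},{"gripper":255,"dx":0,"dy":0,"dz":0,"ax":0,"ay":0,"az":0}]'
python3 - <<'E'
from h import *
save("scene","pics/s3.png")
b=cv2.imread("pics/s3.png")[150:290,260:400]
cv2.imwrite("pics/c3.png",cv2.resize(b,(560,560),interpolation=cv2.INTER_CUBIC))
E
```

```text
time_s: 4.7
ee_pos: [0.6218, -0.0639, 0.0568]
tcp_rot: [0.222, 3.133, -0.0]
force: [-0.6, -0.2, 13.4]
grip_width: 0.0003
grip_force: 6.4
```

View pics/c3.png

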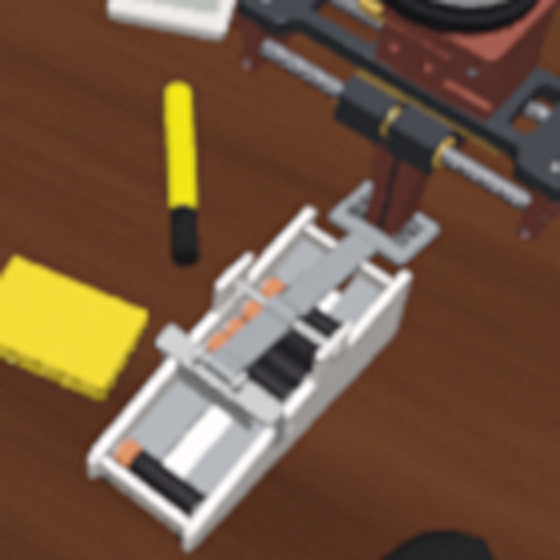

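The pad is on its stop (13 N), and one battery lies in the tray at crop (160,475). I'll release, let the next battery roll up, and check.

```bash
python3 -m pendant '[{"gripper":255,"dx":0,"dy":0,"dz":1.5,"ax":0,"ay":0,"az":0},{"gripper":255,"dx":0,"dy":0,"dz":1.5,"ax":0,"ay":0,"az":0},{"gripper":255,"dx":0,"dy":0,"dz":0.8,"ax":0,"ay":0,"az":0},{"gripper":255,"dx":0,"dy":0,"dz":0,"ax":0,"ay":0,"az":0},{"gripper":255,"dx":0,"dy":0,"dz":0,"ax":0,"ay":0,"az":0}]'
python3 -m pendant '[{"gripper":255,"dx":0,"dy":0,"dz":0,"ax":0,"ay":0,"az":0},{"gripper":255,"dx":0,"dy":0,"dz":0,"ax":0,"ay":0,"az":0},{"gripper":255,"dx":0,"dy":0,"dz":0,"ax":0,"ay":0,"az":0},{"gripper":255,"dx":0,"dy":0,"dz":0,"ax":0,"ay":0,"az":0},{"gripper":255,"dx":0,"dy":0,"dz":0,"ax":0,"ay":0,"az":0}]'
python3 - <<'E'
from h import *
save("scene","pics/s4.png")
b=cv2.imread("pics/s4.png")[150:290,260:400]
cv2.imwrite("pics/c4.png",cv2.resize(b,(560,560),interpolation=cv2.INTER_CUBIC))
E
```

```text
time_s: 5.25
ee_pos: [0.6212, -0.0637, 0.0935]
tcp_rot: [-0.222, -3.133, 0.0]
force: [-0.2, 0.2, -0.5]
grip_width: 0.0002
grip_force: 0.0
time_s: 5.75
ee_pos: [0.6216, -0.0638, 0.0934]
tcp_rot: [-0.223, -3.133, 0.0]
force: [-0.3, 0.4, -0.1]
grip_width: 0.0008
grip_force: 0.0
```

View pics/c4.png

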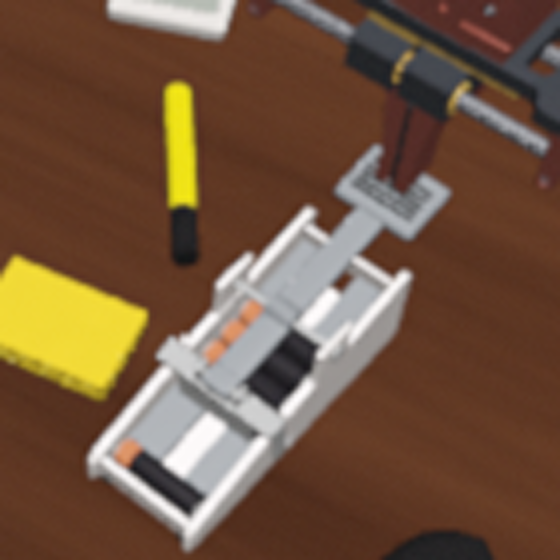

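The pad is up, one battery is in the tray, and the rest have rolled up to the gate. Second stroke to the same depth.

```bash
python3 -m pendant '[{"gripper":255,"dx":0,"dy":0,"dz":-1.2,"ax":0,"ay":0,"az":0},{"gripper":255,"dx":0,"dy":0,"dz":-1.2,"ax":0,"ay":0,"az":0},{"gripper":255,"dx":0,"dy":0,"dz":-0.9,"ax":0,"ay":0,"az":0},{"gripper":255,"dx":0,"dy":0,"dz":-0.4,"ax":0,"ay":0,"az":0},{"gripper":255,"dx":0,"dy":0,"dz":0,"ax":0,"ay":0,"az":0}]'
python3 -m pendant '[{"gripper":255,"dx":0,"dy":0,"dz":-0.1,"ax":0,"ay":0,"az":0},{"gripper":255,"dx":0,"dy":0,"dz":0,"ax":0,"ay":0,"az":0},{"gripper":255,"dx":0,"dy":0,"dz":0,"ax":0,"ay":0,"az":0},{"gripper":255,"dx":0,"dy":0,"dz":0,"ax":0,"ay":0,"az":0},{"gripper":255,"dx":0,"dy":0,"dz":0,"ax":0,"ay":0,"az":0}]'
python3 - <<'E'
from h import *
save("scene","pics/s5.png")
b=cv2.imread("pics/s5.png")[150:290,260:400]
cv2.imwrite("pics/c5.png",cv2.resize(b,(560,560),interpolation=cv2.INTER_CUBIC))
E
```

```text
time_s: 6.3
ee_pos: [0.6222, -0.0639, 0.057]
tcp_rot: [0.223, 3.133, -0.0]
force: [-0.8, -0.5, 9.6]
grip_width: 0.0005
grip_force: 4.5
time_s: 6.8
ee_pos: [0.6222, -0.0639, 0.0567]
tcp_rot: [0.222, 3.133, -0.001]
force: [-0.4, -1.0, 13.4]
grip_width: 0.0003
grip_force: 6.6
```

View pics/c5.png

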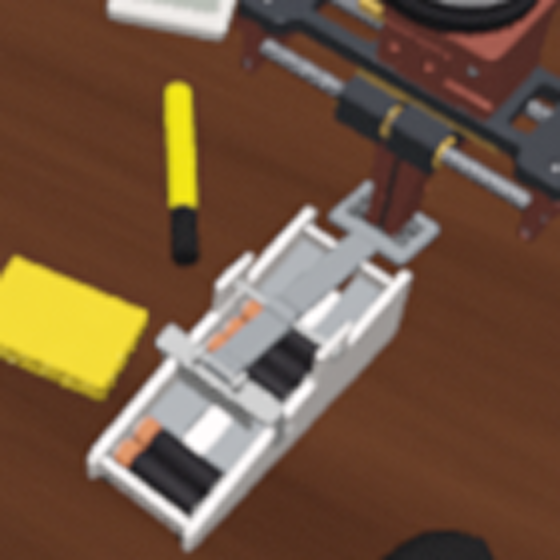

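Two batteries now lie in the tray at crop (165,465), with the pad on its stop. I'll release and lift well clear.

```bash
python3 -m pendant '[{"gripper":255,"dx":0,"dy":0,"dz":1.5,"ax":0,"ay":0,"az":0},{"gripper":255,"dx":0,"dy":0,"dz":1.5,"ax":0,"ay":0,"az":0},{"gripper":255,"dx":0,"dy":0,"dz":3,"ax":0,"ay":0,"az":0},{"gripper":255,"dx":0,"dy":0,"dz":4,"ax":0,"ay":0,"az":0},{"gripper":255,"dx":0,"dy":0,"dz":2,"ax":0,"ay":0,"az":0}]'
python3 -m pendant '[{"gripper":255,"dx":0,"dy":0,"dz":0,"ax":0,"ay":0,"az":0},{"gripper":255,"dx":0,"dy":0,"dz":0,"ax":0,"ay":0,"az":0},{"gripper":255,"dx":0,"dy":0,"dz":0,"ax":0,"ay":0,"az":0},{"gripper":255,"dx":0,"dy":0,"dz":0,"ax":0,"ay":0,"az":0},{"gripper":255,"dx":0,"dy":0,"dz":0,"ax":0,"ay":0,"az":0}]'
python3 - <<'E'
from h import *
save("scene","pics/s6.png")
b=cv2.imread("pics/s6.png")[150:330,250:430]
cv2.imwrite("pics/c6.png",cv2.resize(b,(560,560),interpolation=cv2.INTER_CUBIC))
E
```

```text
time_s: 7.35
ee_pos: [0.6221, -0.0639, 0.1788]
tcp_rot: [0.222, 3.132, -0.001]
force: [0.3, -0.1, 0.2]
grip_width: -0.0001
grip_force: 0.0
time_s: 7.85
ee_pos: [0.6208, -0.0636, 0.1743]
tcp_rot: [-0.222, -3.131, -0.0]
force: [-0.0, -0.1, 0.4]
grip_width: 0.0006
grip_force: 0.0
```

View pics/c6.png

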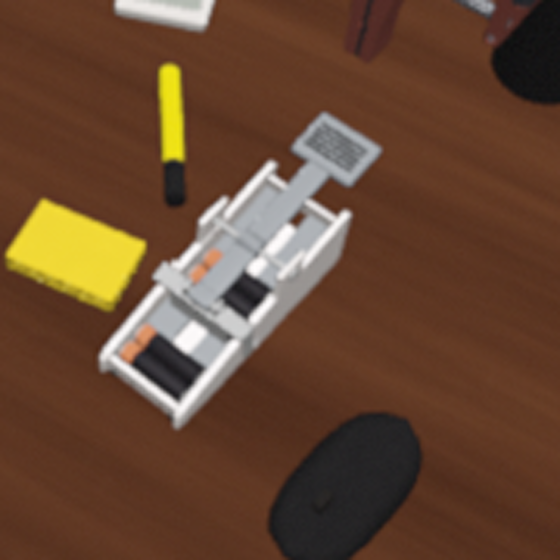

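The pad is up at (338,150), two batteries are in the tray at (160,358), the rest wait behind the gate, and the bystanders haven't moved.

```bash
python3 -c "
from workcell import bot
print(bot.job_done())"
```

```text
the job is handed in; nothing more can be done
None
```

I pressed the thumb pad fully down twice; two batteries lie in the tray, the pad is up again, the mouse, sticky notes and highlighter were left alone, and the job is handed in.

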